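# Switch off the tempering console and rock out its plug-in module

### The job

Switch the heating off by pressing the round stop key of the key box all the way down, so that the latched square key pops up. Then take hold of the black plug-in module on the sloping console panel and rock it gently from side to side, several times, until its pins come free: do not yank it, or its sprung socket is pulled up with it. Set the module down gently, standing upright on its pins, in the small low steel pan, and leave everything else on the bench where it is.

Things in the scene. Friction and masses are not known exactly. Their poses are not given: they have to be found in the camera images.
- stop_key (a joint): Travel of the round stop key, m: 0 standing up, 0.007 fully down; it starts up. It is interlocked with the latched square key: pushing the one down lifts the other by as much, and both stay where they are left. Pushing takes about 4 to 5 N until the end stop.
- heat_key (a joint): Travel of the latched square key, m: 0 up, 0.007 down. It starts down, its top 7 mm lower than the other two keys'.
- stir_key (a joint): Travel of the other square key, m: 0 up, 0.007 down. It only springs back when pushed; not needed.
- stop_key_top (a point): Centre of the top face of the round white key (28 mm across). Its z axis points up; it is pushed straight down. When up its top stands 14 mm above the key surround.
- heat_key_top (a point): Centre of the top face of the latched square white key (24 x 24 mm).
- stir_key_top (a point): Centre of the top face of the other square white key (24 x 24 mm).
- keybox: Flat aluminium key box 90 x 140 x 40 mm, fixed; origin under its centre. On its top the three keys stand in a row along its y axis, 38 mm apart, in any order. Surrounds 34 mm square, 6 mm high.
- console: Fixed aluminium wedge, 132 mm deep (x), 220 wide (y), 30 high in front, 100 at the back; origin under its centre. Its panel leans 28 degrees and faces its -x, away from the robot. A 10 mm guard rail runs along y at x = 12, z = 178 mm, on bars at y = -104 and 104: it bars a straight-down approach to the module, so come along the module's axis. Fittings 14 mm high lie 72 mm or more beside the socket.
- socket_seat (a point): Top of the socket, 16 mm above the middle of the panel; the module's underside rests here. z: the panel's normal (28 degrees off vertical, leaning away from the robot), y: level across, x: up the slope. Block 38 x 56 mm. Its contacts hold the +y pair and the -y pair of pins by 14 to 20 N of friction each: a straight pull would take about 34 N.
- socket (a joint): How far the whole socket has been pulled up out of the panel along its normal, m. A spring holds it at 0 against pulls up to 18 N; above that it lifts by 1 mm per N. It must never exceed 0.003.
- module: Black module, shell 34 (x) x 40 (y) x 44 (z) mm, 0.12 kg; origin: centre of the shell's underside, z out of its top. Four pins reach 12 mm below, at x +-7, y +-13 mm. Grip it across y and rock it about its x axis, 0.12 to 0.16 rad to each side, each stroke turning about a line 7 mm off centre on the side going down: that walks it up about 2 mm a stroke. Free after rising 11 mm.
- module_top (a point): Centre of the module's top face, 44 mm above its underside.
- pan: Fixed low steel pan, open on top, 176 (x) x 162 (y) x 40 mm outside, walls and floor 3 mm; origin under its centre.
- pan_in (a point): Centre of the pan's inner floor, z up.
- choc_slab: Bystander: dark chocolate slab 60 x 120 x 12 mm, loose.
- spatula: Bystander: spatula 265 mm long, 12 mm high, lying, loose.
- bean_jar: Bystander: glass jar, 70 mm across, 100 mm high, loose.
- steel_cup: Bystander: steel cup, 72 mm across, 70 mm high, loose.
- white_bowl: Bystander: white bowl, 100 mm across, 45 mm high, loose.
- scraper: Bystander: flat bench scraper about 125 x 85 mm, 13 mm high, loose.
There are look-alikes about, which are no part of the job. Leave any blue, pink or white look-alike of the module alone.

How it is judged:
On the way, in this order (a step that is already met when the one before it is completed fails the run):
1. the stop key is down and the latched square key has popped up, the module still plugged in (value of joint stop_key above 0.0055 m and value of joint heat_key below 0.0015 m and distance between module and socket_seat below 0.004 m), for 0.1 s.
2. the module, still in its socket, is rocked to its +y side (angle between the z axis of module and the z axis of socket_seat, either way round above 0.06 rad and y of module_top in the frame of socket_seat above 0.002 m and z of module in the frame of socket_seat below 0.0125 m), for 0.02 s.
3. the module, still in its socket, is rocked to its -y side (angle between the z axis of module and the z axis of socket_seat, either way round above 0.06 rad and y of module_top in the frame of socket_seat below -0.002 m and z of module in the frame of socket_seat below 0.0125 m), for 0.02 s.
4. the module is free of its socket (distance between module and socket_seat above 0.03 m), for 0.1 s.
At the end, for the whole second after the job is handed in: The stop key is down (over 5.5 of 7 mm) and the square key that was latched is up (within 1.5 mm); the module stands on its pins on the pan's floor, upright within 0.12 rad and at rest (value of joint stop_key above 0.0055 m and value of joint heat_key below 0.0015 m and x of module in the frame of pan_in between -0.07 and 0.07 m and y of module in the frame of pan_in between -0.065 and 0.065 m and z of module in the frame of pan_in between 0.009 and 0.015 m and angle between module's own z axis and vertical below 0.12 rad and linear speed of module below 0.02 m/s and angular speed of module below 0.2 rad/s); the robot touches nothing.
It fails at once if the module is yanked: its socket is pulled more than 3 mm up out of the panel (value of joint socket above 0.003 m).
It fails at once if the module is dropped or slammed into the pan (faster than 0.6 m/s close above its floor) (horizontal distance between module and pan_in below 0.1 m and z of module in the frame of pan_in below 0.06 m and linear speed of module above 0.6 m/s).
It fails at once if a bystander is pushed more than 40 mm (distance of any of choc_slab, spatula, bean_jar, steel_cup, white_bowl, scraper from where it was at the start of the episode above 0.04 m).
It also fails if it takes over 72 s, if anything falls off the work surface, if the arm or the gripper's body presses on something with over 40 N, if the wrist force passes 120 N, or if a joint passes its speed limit or range.

### The arm

A 7-joint arm with a two-finger parallel gripper is mounted at the origin on the work surface. World frame = base frame: x ahead of the robot, y to its left, z up, the work surface at z = 0. Lengths are in m, angles in rad, forces in N, time in s.
With the tool pointing down it reaches from about 0.35 to 0.9 m from the base axis. Payload 19.9 kg.
Tool frame: the origin (TCP) lies on the centre line of the jaws, within the pads' length; the fingertips stand 11 mm ahead of it and the grasp point (between the pads) lies 8 mm behind it; z points along the fingers, y is the line along which they close (so a half turn about z gives the same grasp; the last joint's range is limited). The gripper opens to 94 mm and grips with 3 to 60 N. Pads are 16 mm wide; open, the fingers measure 119 mm over their backs; the gripper's body (75 mm by 177 mm) begins 78 mm behind the grasp point.
Start: joints at [1.149, 0.417, -0.01, 1.614, 0.005, 1.111, -0.053], TCP at [0.232, -0.58, 0.179] pointing down, gripper open.
Joint ranges: [-2.81, 2.81], [-0.39, 2.02], [-1.27, 1.25], [0.06, 2.57], [-1.19, 4.33], [0.19, 2], [-2.82, 2.82]. Speed limits (rad/s): [1.89, 1.89, 2.39, 2.39, 3.01, 3.01, 3.01].

### API

Orientations are given as a 3x3 rotation matrix whose columns are the frame's x, y, z axes.
In Python, from station import status, viewer, arm, finder gives the robot as it stands. The module is installed in compiled form; this text tells all that it offers.
- The arm moves only by the tool apply_moves, never from a script. Its arguments are lists of equal length, an entry for each row: "hand": the gripper's target within -1 to 1 (shut at 1, half-way at 0, fully open at -1); "slide": the shift along the tool's x, y, z scaled (see below), a list of three; "spin": the turn about the tool's z scaled (see below). A call has 1 to 10 rows; each row shifts and turns the commanded pose from where the row before left it, along the tool's axes as they then stand; what a row does not reach is not made up. The controller multiplies each number of a shift by 0.04 m and each number of a turn by 180 degrees. A row lasts 1/8 s, in which the tool goes at most 62.5 mm and 10.7 degrees, less where a joint would pass 70% of its speed; a pose out of reach is approached as far as the arm can. A call with a number of a shift or a turn outside -1 to 1 is refused whole. A call with a gripper value outside its range is refused whole. The fingers move at their own pace and stop on an object; the grip force is fixed at half the most. Time passes only in rows, so rows that do not move let the fingers close. It gives the time, the measured TCP pose, the force, the opening and the grip force at its end, in the units of the state.
- status.sense(): the state, without advancing time (a new reading comes with each control period).
- viewer.read_camera(name): name is "scene" or "top" or "wrist"; returns a dict with "image" (480x640x3 uint8, blue, green, red), "fx", "fy", "cx", "cy" (pixels), "eye" and "rotation" of the camera in the world; the wrist camera has in their place "T_tool_cam" (4x4, takes a point from camera to tool coordinates, whose origin is the TCP and whose axes are the flange's). Camera axes: x right, y up, looking along -z (the intrinsics and any distortion apply to the point x, -y, -z); pixel columns grow to the right and rows downward; lengths in m; the calibration is good to about 2 mm. A picture is of the moment at which its call begins: read the wrist's pose just before it. There is no depth.
- arm.hand_in(): hands the job in; it is judged then, once.
Trained networks look in a picture, given as the dict that the camera call returned (one of the last four; its "shot" number tells which), for a name from the list of things; names that differ only in an ending like _2 or _b are one class to them, and where a whole thing is asked for, a point or a joint stands for the part that bears it (a point fixed in the world has none). Each returns a list of dicts, best first, with "confidence" (0 to 1); they miss things now and then, are a little off and sometimes report something else, mostly with a low value. They report only what shows in the picture. A call takes as long as a camera call. They do not tell look-alikes from the thing itself.
- finder.find_in(target, picture): "at" ([x, y, z] in m, in world coordinates, good to about 4 mm: the middle of the surface that is visible of it).
- finder.silhouettes(target, picture): "region" (480x640 bool, what is visible of it).
- finder.spot_point(target, picture): "at" ([x, y, z] in m, in world coordinates, good to about 4 mm: a listed point, or the origin of a listed thing).
The state is a dict: "clock": time; "joint_pos": joint angles; "qd": joint speeds; "effort": joint torques, N m; "tcp_pos": TCP position; "tcp_rot": TCP orientation; "wrist_force": force on the tool from outside, world axes, zero at the start; "wrist_torque": the same for the moment, N m; "finger_gap": opening from 0.0 (shut) to 1.0 (fully open); "gripper_force": force on a finger pad.
Only numpy, scipy, OpenCV 4.12 (cv2) and the standard library are available. Lean on these libraries where they do the work, as an engineer would, in place of code of your own. Each camera call takes 0.05 s, during which the arm holds its last target. There are 200 camera calls.

## Working session

There is one attempt and no reset: what is moved stays moved. The work goes in short steps, Python scripts to look and compute and a tool call to move; the robot and the scene stay as the last step left them, time stands still between calls to the robot, and variables do not carry over. Pictures are saved under pics/ and viewed, at most 10 in all, crops included, and the job is handed in when it is done.

Besides the shell and the picture viewer there is one more tool, called after "Call:" as a command line: name --argument value ..., lists and objects as JSON in quotes. apply_moves: Moves the arm, as the interface text tells. Shifts and turns lie within -1 to 1; 1 stands for 0.04 m of shift or 180 degrees of turn. Its arguments: {"type":"object","properties":{"hand":{"type":"array"},"slide":{"type":"array"},"spin":{"type":"array"}},"required":["hand","slide","spin"]}

```bash
mkdir -p pics; cat > h.py <<'E'
import numpy as np, cv2
from station import status, viewer, arm, finder
np.set_printoptions(precision=4, suppress=True)
def look(n):
    s=status.sense(); p=viewer.read_camera(n)
    if n=="wrist":
        T=np.eye(4); T[:3,:3]=s["tcp_rot"]; T[:3,3]=s["tcp_pos"]
        M=T@np.array(p["T_tool_cam"]); p["_R"],p["_e"]=M[:3,:3],M[:3,3]
    else: p["_R"],p["_e"]=np.array(p["rotation"]),np.array(p["eye"])
    return p
def proj(p,X):
    c=p["_R"].T@(np.array(X)-p["_e"]); return np.array([p["cx"]+p["fx"]*c[0]/-c[2], p["cy"]+p["fy"]*-c[1]/-c[2]])
def ray(p,uv):
    d=p["_R"]@np.array([(uv[0]-p["cx"])/p["fx"],-(uv[1]-p["cy"])/p["fy"],-1]); return p["_e"],d/np.linalg.norm(d)
def tri(rays):
    A=np.zeros((3,3));b=np.zeros(3)
    for e,d in rays: P=np.eye(3)-np.outer(d,d);A+=P;b+=P@e
    return np.linalg.solve(A,b)
E
python3 - <<'E'
from h import *
for n in ("scene","top"):
    p=look(n); cv2.imwrite(f"pics/{n}0.png",p["image"])
    print(n,[k for k in p],p["_e"],p["fx"],p["cx"],p["cy"])
    for t in ("stop_key_top","heat_key_top","stir_key_top","keybox","console","socket_seat","module","module_top","pan","pan_in"):
        for r in finder.spot_point(t,p)[:5]: print(t,np.array(r["at"]),round(r["confidence"],2),proj(p,r["at"]).round(), {k:v for k,v in r.items() if k not in("at","confidence")})
s=status.sense(); print({k:np.array(v) for k,v in s.items()})
E
```

```text
scene ['image', 'fx', 'fy', 'cx', 'cy', 'eye', 'rotation', 'shot', '_R', '_e'] [ 1.5267 -0.1073  0.7085] 507.8267252367746 318.69482919015957 234.47663247435216
stop_key_top [ 0.4365 -0.2666  0.0599] 0.49 [206. 228.] {}
stop_key_top [ 0.4413 -0.3441  0.0561] 0.35 [174. 231.] {}
heat_key_top [ 0.4396 -0.3053  0.0499] 0.44 [191. 232.] {}
stir_key_top [ 0.4431 -0.344   0.061 ] 0.43 [174. 230.] {}
keybox [ 0.4359 -0.3063  0.003 ] 0.61 [192. 247.] {}
console [ 0.5815  0.0236 -0.0016] 0.9 [329. 279.] {}
socket_seat [0.5872 0.0293 0.0782] 0.65 [333. 251.] {}
module [ 0.4347 -0.1272  0.0184] 0.89 [264. 240.] {}
module [0.5909 0.0266 0.0804] 0.88 [332. 252.] {}
module [ 0.708  -0.1677  0.0109] 0.69 [245. 314.] {}
module [ 0.4398 -0.3445  0.0596] 0.69 [174. 229.] {}
module [ 0.6005 -0.1796  0.0173] 0.64 [241. 280.] {}
module_top [0.6079 0.0278 0.1207] 0.86 [335. 240.] {}
module_top [ 0.4011 -0.16    0.0181] 0.83 [251. 233.] {}
module_top [ 0.7495 -0.1689  0.0154] 0.78 [244. 326.] {}
module_top [ 0.6358 -0.1556  0.0149] 0.65 [251. 291.] {}
pan [ 0.4601  0.3481 -0.0004] 0.75 [448. 245.] {}
pan [
[... 1400 characters left out ...]
0.4545 0.3497 0.001 ] 0.91 [180. 292.] {}
pan_in [0.587  0.0256 0.078 ] 0.59 [305. 239.] {}
{'clock': array(1.1), 'joint_pos': array([ 1.1485,  0.4174, -0.0103,  1.6136,  0.0047,  1.1107, -0.053 ]), 'qd': array([-0.0008,  0.001 ,  0.0007,  0.0009, -0.001 , -0.0003, -0.0017]), 'effort': array([ -0.0002, -85.1053,   0.6382, -42.6284,  -0.0488,   0.014 ,
         0.0002]), 'tcp_pos': array([ 0.2323, -0.5802,  0.179 ]), 'tcp_rot': array([[ 0.9284,  0.3717, -0.0001],
       [ 0.3717, -0.9284,  0.0001],
       [-0.    , -0.0001, -1.    ]]), 'wrist_force': array([-0.0424,  0.514 ,  0.8125]), 'wrist_torque': array([-0.0859,  0.0147, -0.0156]), 'gripper_force': array(0.), 'finger_gap': array(1.0021)}
```

View images.

View pics/scene0.png

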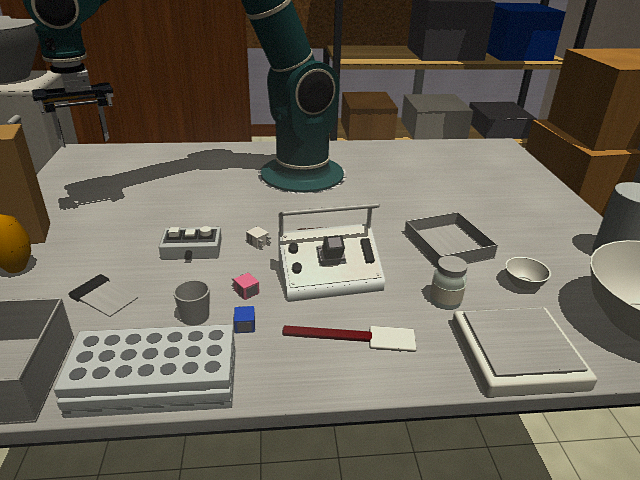

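View pics/top0.png

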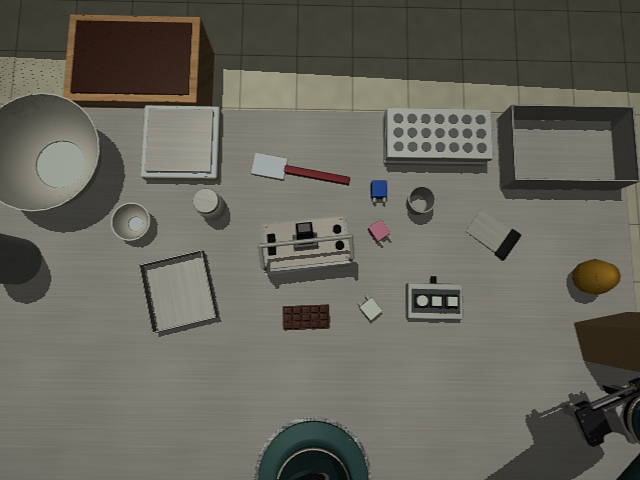

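Call:
apply_moves --hand '[1]' --slide '[[0,0,0]]' --spin '[[0,0.01,0]]'

```text
invalid input
```

Candidates for the module: black one on the console panel at scene (332,247), and the look-alikes white (258,236), pink (246,285) and blue (244,319). The description fits only the black one. The round key is at scene (175–206,230) or top (422,300), and the pan is at scene (450,238).

```bash
python3 - <<'E'
from h import *
S=look("scene");T=look("top")
for n,p in(("s",S),("t",T)):
    for t in("module","pan","console"):
        for r in finder.silhouettes(t,p)[:4]:
            m=r["region"].astype(np.uint8); c=cv2.findContours(m,0,2)[0]; c=max(c,key=cv2.contourArea)
            print(n,t,round(r["confidence"],2),m.sum(),cv2.minAreaRect(c), cv2.approxPolyDP(c,4,True)[:,0].tolist() if t!="module" else "")
a=S["image"][190:310,260:400]; b=T["image"][200:290,250:365]
a=cv2.resize(a,(0,0),fx=5,fy=5,interpolation=cv2.INTER_CUBIC)
cv2.imwrite("pics/crop1.png",a)
E
```

```text
s module 0.85 395 ((332.0, 246.5), (21.0, 20.0), 90.0) 
s module 0.84 418 ((257.55169677734375, 237.87928771972656), (22.097745895385742, 23.026220321655273), 68.19859313964844) 
s module 0.64 479 ((246.25863647460938, 285.39654541015625), (23.583309173583984, 24.32608985900879), 68.19859313964844) 
s module 0.43 142 ((329.22955322265625, 257.0246276855469), (28.220705032348633, 13.806686401367188), 21.370624542236328) 
s pan 0.67 3189 ((450.48651123046875, 238.91891479492188), (52.27887725830078, 87.7890625), 80.53767395019531) [[406, 223], [405, 233], [434, 265], [444, 254], [466, 262], [494, 255], [495, 243], [458, 212]]
s console 0.91 7084 ((329.82891845703125, 251.35887145996094), (91.14356231689453, 102.9524154663086), 84.52262878417969) [[376, 203], [279, 214], [280, 271], [288, 300], [383, 289], [370, 228]]
t module 0.9 330 ((378.0, 191.0), (22.0, 16.0), 90.0) 
t module 0.88 302 ((368.42352294921875, 307.494140625), (20.608394622802734, 16.052854537963867), 49.398704528808594) 
t module 0.69 324 ((378.87353515625, 231.94412231445312), (21.551715850830078, 17.026622772216797), 57.528804779052734) 
t module 0.68 262 ((303.5, 230.0), (16.0, 17.0), 90.0) 
t pan 0.83 4834 ((177.6300506591797, 291.1845703125), (72.833984375, 70.16607666015625), 78.02386474609375) [[201, 250], [139, 265], [151, 332], [216, 315]]
t console 0.92 4510 ((304.86175537109375, 244.0750732421875), (53.279605865478516, 95.51771545410156), 83.2901611328125) [[344, 215], [261, 223], [257, 246], [263, 272], [349, 265], [354, 253]]
t console 0.52 286 ((303.6435852050781, 230.43563842773438), (16.3186092376709, 18.507692337036133), 84.2894058227539) [[309, 222], [295, 224], [297, 239], [312, 236]]
```

View pics/crop1.png

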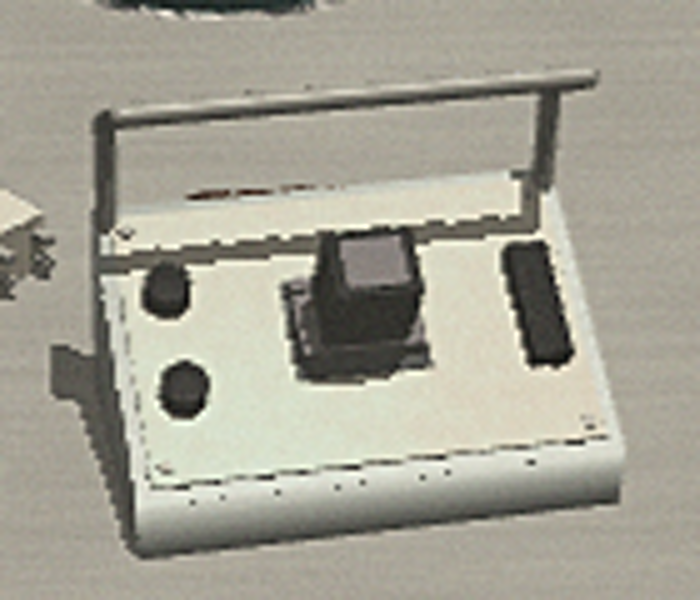

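Call:
apply_moves --hand '[1,1]' --slide '[[0,0,-0.2],[0,0,-0.2]]' --spin '[0.045,0.045]'

```text
clock: 1.75
tcp_pos: [0.2322, -0.5802, 0.1952]
tcp_rot: [[0.996, 0.093, -0.0], [0.093, -0.996, 0.0], [-0.0, -0.0, -1.0]]
wrist_force: [-0.2, -0.0, 0.2]
finger_gap: 0.822
gripper_force: 0.0
```

Call:
apply_moves --hand '[1,1,1,1,1,1,1,1,1,1]' --slide '[[0.578,-0.732,0.2],[0.578,-0.732,0.2],[0.578,-0.732,0.2],[0.578,-0.732,0.2],[0.578,-0.732,0.2],[0.578,-0.732,0.2],[0.578,-0.732,0.2],[0.578,-0.732,0.2],[0.578,-0.732,0.2],[0.578,-0.732,0.2]]' --spin '[0,0,0,0,0,0,0,0,0,0]'

```text
clock: 3.0
tcp_pos: [0.4343, -0.2652, 0.1149]
tcp_rot: [[0.995, 0.098, 0.0], [0.098, -0.995, -0.0], [0.0, 0.0, -1.0]]
wrist_force: [-0.1, -0.5, 0.5]
finger_gap: 0.007
gripper_force: 0.0
```

```bash
python3 - <<'E'
from h import *
s=status.sense(); print(s["tcp_pos"],s["finger_gap"])
p=look("wrist"); print(np.array(p["T_tool_cam"]))
for t in("stop_key_top","heat_key_top","stir_key_top","keybox"):
    for r in finder.spot_point(t,p)[:3]: print(t,np.array(r["at"]),round(r["confidence"],2),proj(p,r["at"]).round())
cv2.imwrite("pics/w1.png",p["image"])
E
```

```text
[ 0.4343 -0.2652  0.1149] 0.006890952286457349
[[ 0.0008  0.9703  0.2418  0.0702]
 [ 1.     -0.0012  0.0015 -0.0007]
 [ 0.0017  0.2418 -0.9703 -0.2055]
 [ 0.      0.      0.      1.    ]]
stop_key_top [ 0.4349 -0.271   0.0618] 0.75 [335. 251.]
heat_key_top [ 0.4391 -0.3063  0.0542] 0.87 [387. 247.]
stir_key_top [ 0.4396 -0.345   0.0636] 0.96 [447. 255.]
keybox [ 0.4352 -0.3075 -0.0029] 0.64 [377. 234.]
```

View pics/w1.png

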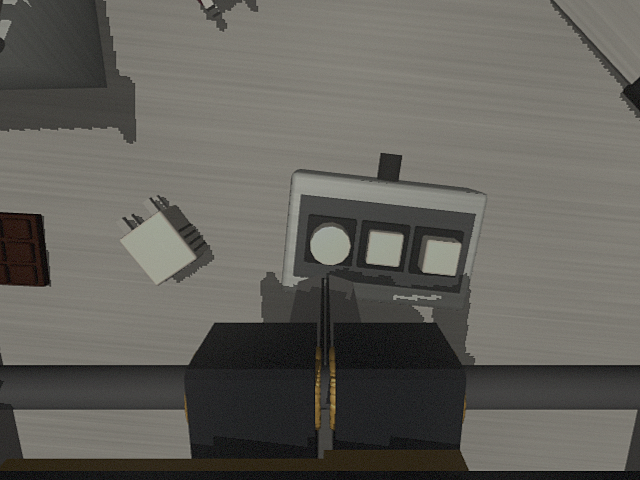

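The wrist view shows the round key at (330,245), the lower latched key at (385,247) and the other square key at (440,257). The closed fingertips at (325,285) are nearly over the round key.

Call:
apply_moves --hand '[1,1,1,1,1,1,1,1,1]' --slide '[[0.01,0.04,0.24],[0.01,0.04,0.24],[0,0,0.24],[0,0,0.24],[0,0,0.05],[0,0,0.05],[0,0,0.05],[0,0,0.05],[0,0,0.05]]' --spin '[0,0,0,0,0,0,0,0,0]'

```text
clock: 4.38
tcp_pos: [0.4349, -0.2693, 0.0666]
tcp_rot: [[0.995, 0.098, 0.0], [0.098, -0.995, -0.0], [0.0, 0.0, -1.0]]
wrist_force: [-0.2, 0.5, -0.1]
finger_gap: 0.006
gripper_force: 0.0
```

Call:
apply_moves --hand '[1,1,1]' --slide '[[0,0,0.03],[0,0,0.03],[0,0,0.03]]' --spin '[0,0,0]'

```text
clock: 4.75
tcp_pos: [0.4348, -0.2693, 0.063]
tcp_rot: [[0.995, 0.098, 0.0], [0.098, -0.995, 0.0], [0.0, -0.0, -1.0]]
wrist_force: [-0.3, 0.4, -0.6]
finger_gap: 0.004
gripper_force: 0.0
```

```bash
python3 - <<'E'
from h import *
s=status.sense(); print(s["tcp_pos"],s["wrist_force"],s["wrist_torque"])
p=look("wrist")
for t in("stop_key_top","heat_key_top","stir_key_top"):
    for r in finder.spot_point(t,p)[:2]: print(t,np.array(r["at"]),round(r["confidence"],2))
E
```

```text
[ 0.4348 -0.2693  0.063 ] [-0.2963  0.3799 -0.6366] [0.0875 0.0023 0.0268]
stop_key_top [ 0.437  -0.2709  0.0621] 0.83
heat_key_top [ 0.4395 -0.3093  0.0541] 0.64
stir_key_top [ 0.437  -0.3464  0.0619] 0.88
stir_key_top [ 0.4337 -0.273   0.0627] 0.34
```

Call:
apply_moves --hand '[1,1]' --slide '[[0,0,0.04],[0,0,0.03]]' --spin '[0,0]'

```text
clock: 5.2
tcp_pos: [0.4348, -0.2693, 0.0601]
tcp_rot: [[0.995, 0.098, -0.0], [0.098, -0.995, 0.0], [-0.0, -0.0, -1.0]]
wrist_force: [-0.4, 0.9, 0.2]
finger_gap: 0.003
gripper_force: 0.0
```

```bash
python3 - <<'E'
from h import *
s=status.sense(); print(s["tcp_pos"],s["wrist_force"],s["wrist_torque"])
p=look("wrist"); a=p["image"][150:330,230:500]
cv2.imwrite("pics/w2.png",cv2.resize(a,(0,0),fx=2.9,fy=2.9))
E
```

```text
[ 0.4348 -0.2693  0.0601] [-0.3898  0.8711  0.153 ] [ 0.0214  0.0242 -0.0034]
```

View pics/w2.png

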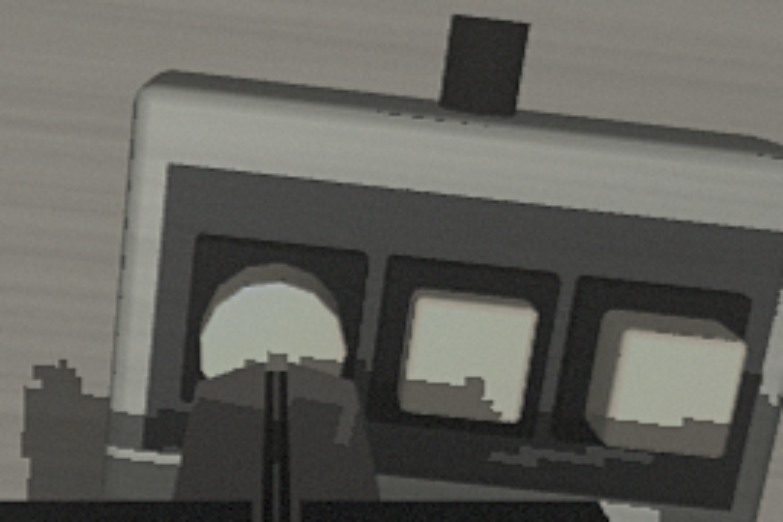

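```bash
python3 - <<'E'
from h import *
s=status.sense(); R=np.array(s["tcp_rot"]); t=np.array(s["tcp_pos"])
p=look("wrist")
for q in([0,0,.011],[.008,0,.011],[.008,0,0],[-.008,0,.011],[0,0,-.008]):
    u=proj(p,t+R@np.array(q)); print(q,u.round(1),((u-[230,150])*2.9).round())
def atz(p,uv,z):
    e,d=ray(p,uv); return e+d*(z-e[2])/d[2]
# key top round: crop centre ~ (272,350)
for z in(.052,.06,.064): print(z,atz(p,np.array([272,350])/2.9+[230,150],z))
S=look("scene");cv2.imwrite("pics/s3.png",cv2.resize(S["image"][150:270,150:310],(0,0),fx=5,fy=5))
E
```

```text
[0, 0, 0.011] [326.6 270.1] [280. 348.]
[0.008, 0, 0.011] [326.6 256.5] [280. 309.]
[0.008, 0, 0] [326.7 262.2] [280. 325.]
[-0.008, 0, 0.011] [326.6 283.5] [280. 387.]
[0, 0, -0.008] [326.7 281.4] [280. 381.]
0.052 [ 0.4352 -0.2676  0.052 ]
0.06 [ 0.4378 -0.2674  0.06  ]
0.064 [ 0.4391 -0.2673  0.064 ]
```

View pics/s3.png

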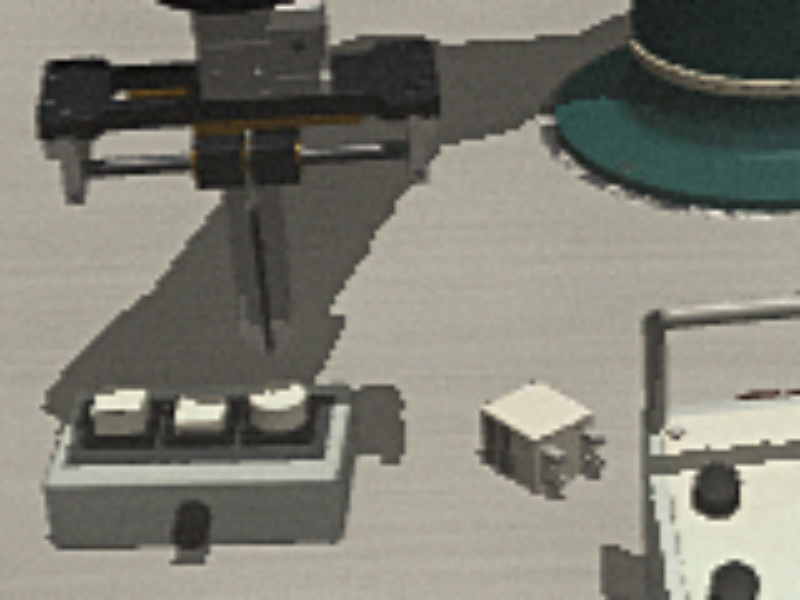

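```bash
python3 - <<'E'
from h import *
p=look("scene")
R=np.array([[.9284,.3717,0],[.3717,-.9284,0],[0,0,-1]]);t=np.array([.2323,-.5802,.179])
for q in([0,.047,.011],[0,-.047,.011],[0,.047,-.086],[0,-.047,-.086]): print(q,proj(p,t+R@np.array(q)))
s=status.sense(); R=np.array(s["tcp_rot"]); t=np.array(s["tcp_pos"])
for z in(.011,-.01,-.02,-.03,-.086): print(z,((proj(p,t+R@np.array([0,0,z]))-[150,150])*5).round())
q=look("wrist")
print("tip tri",tri([ray(p,np.array([268,348])/5+150),ray(q,np.array([275,372])/2.9+[230,150])]))
im=cv2.imread("pics/scene0.png")[70:170,20:140]; cv2.imwrite("pics/g0.png",cv2.resize(im,(0,0),fx=5,fy=5,interpolation=cv2.INTER_CUBIC))
E
```

```text
[0, 0.047, 0.011] [ 69.1508 158.9358]
[0, -0.047, 0.011] [107.4202 153.1505]
[0, 0.047, -0.086] [ 59.9744 122.7907]
[0, -0.047, -0.086] [100.0069 117.8214]
0.011 [279. 405.]
-0.01 [275. 369.]
-0.02 [273. 351.]
-0.03 [271. 333.]
-0.086 [259. 231.]
tip tri [ 0.4431 -0.2688  0.087 ]
```

View pics/g0.png

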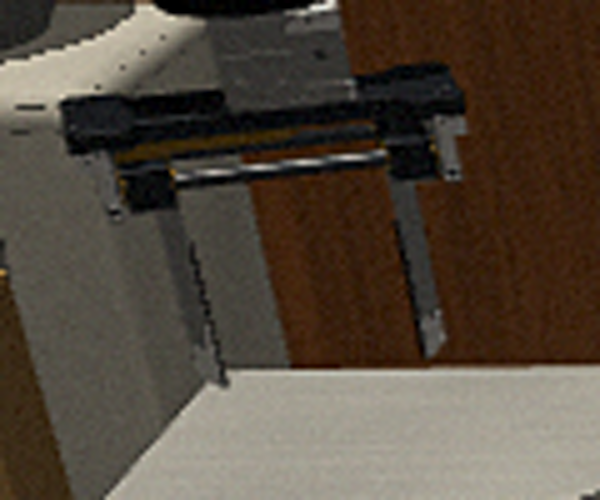

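The crops show the fingertips ending about 30 mm short of where the text puts them, both open and shut: tip at about TCP − 0.022 in z. I will go down until contact shows in the force.

Call:
apply_moves --hand '[1,1,1,1,1,1,1]' --slide '[[0.04,-0.02,0.1],[0,0,0.1],[0,0,0.1],[0,0,0.05],[0,0,0.05],[0,0,0.05],[0,0,0.025]]' --spin '[0,0,0,0,0,0,0]'

```text
clock: 6.32
tcp_pos: [0.4363, -0.2683, 0.0411]
tcp_rot: [[0.995, 0.098, -0.0], [0.098, -0.995, 0.0], [-0.0, -0.0, -1.0]]
wrist_force: [0.8, 1.3, 0.6]
finger_gap: 0.004
gripper_force: 0.0
```

Call:
apply_moves --hand '[1,1]' --slide '[[0,0,0.04],[0,0,0.04]]' --spin '[0,0]'

```text
clock: 6.58
tcp_pos: [0.4363, -0.2684, 0.038]
tcp_rot: [[0.995, 0.098, 0.0], [0.098, -0.995, -0.0], [0.0, 0.0, -1.0]]
wrist_force: [0.6, -0.6, 0.5]
finger_gap: 0.002
gripper_force: 0.0
```

Call:
apply_moves --hand '[1,1]' --slide '[[0,0,0.04],[0,0,0.04]]' --spin '[0,0]'

```text
clock: 6.82
tcp_pos: [0.4363, -0.2683, 0.0347]
tcp_rot: [[0.995, 0.098, -0.0], [0.098, -0.995, 0.0], [-0.0, -0.0, -1.0]]
wrist_force: [-0.4, 0.1, 1.0]
finger_gap: 0.005
gripper_force: 0.0
```

Call:
apply_moves --hand '[1,1]' --slide '[[0,0,0.04],[0,0,0.04]]' --spin '[0,0]'

```text
clock: 7.08
tcp_pos: [0.4364, -0.2684, 0.0316]
tcp_rot: [[0.995, 0.098, -0.0], [0.098, -0.995, 0.0], [-0.0, -0.0, -1.0]]
wrist_force: [-0.3, 0.1, 4.1]
finger_gap: 0.005
gripper_force: 1.9
```

Call:
apply_moves --hand '[1]' --slide '[[0,0,0.04]]' --spin '[0]'

```text
clock: 7.2
tcp_pos: [0.4363, -0.2683, 0.03]
tcp_rot: [[0.995, 0.098, -0.0], [0.098, -0.995, 0.0], [-0.0, -0.0, -1.0]]
wrist_force: [-0.9, 1.2, 3.9]
finger_gap: 0.005
gripper_force: 1.9
```

Call:
apply_moves --hand '[1,1]' --slide '[[0,0,0.04],[0,0,0.04]]' --spin '[0,0]'

```text
clock: 7.45
tcp_pos: [0.4364, -0.2684, 0.0268]
tcp_rot: [[0.995, 0.098, 0.0], [0.098, -0.995, -0.0], [0.0, 0.0, -1.0]]
wrist_force: [-0.9, 0.0, 13.0]
finger_gap: 0.006
gripper_force: 6.8
```

Call:
apply_moves --hand '[1]' --slide '[[0,0,0.02]]' --spin '[0]'

```text
clock: 7.58
tcp_pos: [0.4365, -0.2684, 0.0266]
tcp_rot: [[0.995, 0.098, 0.0], [0.098, -0.995, -0.0], [0.0, 0.0, -1.0]]
wrist_force: [-7.3, 3.8, 27.1]
finger_gap: 0.007
gripper_force: 13.7
```

Call:
apply_moves --hand '[1,1,1,1,1]' --slide '[[0,0,-0.4],[0,0,-0.95],[0,0,-0.95],[0,0,-0.95],[0,0,-1]]' --spin '[0,0,0,0,0]'

```text
clock: 8.2
tcp_pos: [0.4362, -0.2682, 0.1977]
tcp_rot: [[0.995, 0.098, 0.0], [0.098, -0.995, -0.0], [0.0, 0.0, -1.0]]
wrist_force: [0.2, 0.2, -0.1]
finger_gap: 0.004
gripper_force: 0.0
```

Call:
apply_moves --hand '[-0.5,-0.5,-0.5,-0.5,-0.5,-0.5,-0.5,-0.5,-0.5]' --slide '[[0.566,-0.773,0],[0.566,-0.773,0],[0.566,-0.773,0],[0.566,-0.773,0],[0.566,-0.773,0],[0.566,-0.773,0],[0.566,-0.773,0],[0.566,-0.773,0],[0.566,-0.773,0]]' --spin '[0,0,0,0,0,0,0,0,0]'

```text
clock: 9.32
tcp_pos: [0.6124, 0.0296, 0.1965]
tcp_rot: [[0.995, 0.098, 0.0], [0.098, -0.995, -0.0], [0.0, 0.0, -1.0]]
wrist_force: [-0.3, 0.2, 0.5]
finger_gap: 0.751
gripper_force: 0.0
```

```bash
python3 - <<'E'
from h import *
s=status.sense(); print(s["clock"],s["tcp_pos"],s["finger_gap"],s["wrist_force"]); print(np.array(s["tcp_rot"]))
p=look("wrist")
for t in("module","module_top","socket_seat","console"):
    for r in finder.spot_point(t,p)[:3]: print(t,np.array(r["at"]),round(r["confidence"],2),proj(p,r["at"]).round())
S=look("scene")
for t in("stop_key_top","heat_key_top","stir_key_top"):
    for r in finder.spot_point(t,S)[:2]: print(t,np.array(r["at"]),round(r["confidence"],2))
cv2.imwrite("pics/w3.png",p["image"])
E
```

```text
9.325 [0.6124 0.0296 0.1965] 0.7505018841345218 [-0.2828  0.2039  0.4603]
[[ 0.9952  0.0978  0.0003]
 [ 0.0978 -0.9952 -0.    ]
 [ 0.0003  0.     -1.    ]]
module [ 0.7045 -0.1659  0.0148] 0.84 [544. 140.]
module [ 0.5984 -0.1798  0.0213] 0.7 [537. 252.]
module [0.5888 0.0259 0.0815] 0.6 [328. 259.]
module_top [ 0.7538 -0.1609  0.0161] 0.72 [552.  83.]
module_top [0.6095 0.0281 0.1196] 0.62 [328. 246.]
module_top [ 0.6386 -0.154   0.0154] 0.58 [517. 208.]
socket_seat [ 0.6935 -0.2704  0.0006] 0.31 [639. 162.]
stop_key_top [0.4592 0.3475 0.0055] 0.64
stop_key_top [ 0.4391 -0.2665  0.051 ] 0.57
heat_key_top [ 0.4386 -0.3049  0.0594] 0.52
stir_key_top [ 0.4386 -0.3446  0.0594] 0.63
stir_key_top [ 0.6119 -0.4795  0.002 ] 0.59
```

View pics/w3.png

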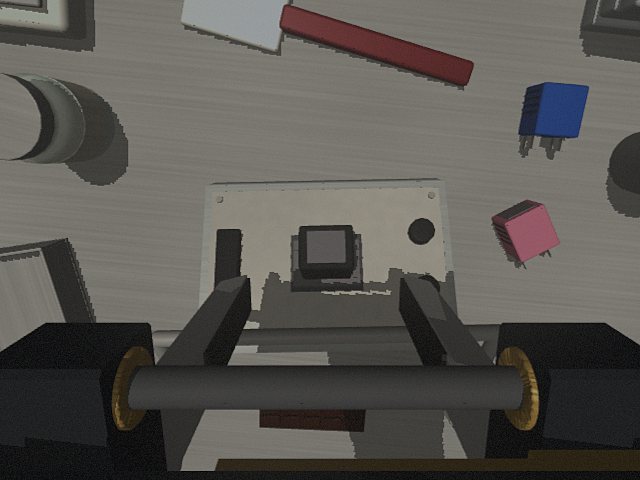

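```bash
python3 - <<'E'
from h import *
s=status.sense(); R=np.array(s["tcp_rot"]); t=np.array(s["tcp_pos"])
p=look("wrist"); print(p["cx"],p["fx"],"tip mid",proj(p,t+R@np.array([0,0,-.0264])))
g=p["image"].max(2).astype(int)
print(g[250,285:370:1]); print(g[262,285:370])
for r in finder.silhouettes("module",p)[:3]:
    m=r["region"]; v,u=np.nonzero(m); print(round(r["confidence"],2),u.min(),u.max(),v.min(),v.max(),u.mean(),v.mean())
for uv in((326,247),(300,247),(353,247)):
    e,d=ray(p,uv); X=e+d*(.119-e[2])/d[2]; print(uv,X,R.T@(X-t))
E
```

```text
324.81606170815326 401.81709597461605 tip mid [326.7755 294.4703]
[144 140 149 121  76  59  87  93  94  97  77  40  39  41  44  43  48  42
  33  83  93  89  87  92  91  88  91  87  89  88  92  88  89  86  92  91
  88  90  92  92  86  90  88  88  89  91  90  88  89  90  91  90  89  89
  91  89  95  79  44  43  46  38  44  41  39  33  44  55  50  82  96  84
  66  57  91 138 148 144 144 145 147 144 146 146 150]
[146 145 149 121  73  56  86  92  92  94  77  48  34  41  45  42  44  39
  40  48  50  45  40  40  39  32  25  27  31  40  37  38  40  35  33  33
  43  38  33  36  32  32  33  32  32  20  33  25  34  41  41  37  37  38
  36  38  40  40  37  43  45  43  45  43  44  31  43  53  58  43  80  93
  75  65  53 135 152 146 149 148 144 145 147 146 149]
0.85 489 557 199 266 523.876167416119 230.25008647526806
0.79 516 586 81 149 549.9001342281879 112.68053691275168
0.71 295 351 224 278 322.7241029113067 250.67332430602573
(326, 247) [0.6079 0.0274 0.119 ] [-0.0038 -0.0002  0.0773]
(300, 247) [0.606  0.0463 0.119 ] [-0.0039 -0.0192  0.0773]
(353, 247) [0.6098 0.0079 0.119 ] [-0.0038  0.0194  0.0773]
```

Call:
apply_moves --hand '[-0.5,-0.5,-0.5,-0.5,-0.5,-0.5,0,0,0,0]' --slide '[[-0.05,-0.045,0.5],[0,0,0.6],[0,0,0.6],[0,0,0.6],[0,0,0.4],[0,0,0.27],[0,0,0],[0,0,0],[0,0,0],[0,0,0]]' --spin '[0,0,0,0,0,0,0,0,0,0]'

```text
clock: 11.12
tcp_pos: [0.6099, 0.0302, 0.0776]
tcp_rot: [[0.995, 0.098, 0.001], [0.098, -0.995, 0.0], [0.001, -0.0, -1.0]]
wrist_force: [-0.1, -0.7, 0.5]
finger_gap: 0.501
gripper_force: 0.0
```

```bash
python3 - <<'E'
from h import *
s=status.sense(); print(s["clock"],s["tcp_pos"],s["finger_gap"],s["wrist_force"])
p=look("wrist"); a=p["image"][180:330,200:450]
S=look("scene"); b=S["image"][190:270,280:390]
a=cv2.resize(a,(0,0),fx=2.6,fy=2.6); b=cv2.resize(b,(0,0),fx=3.5,fy=2.6) if 0 else cv2.resize(b,(286,208))
a[:208,:286]=b if 0 else a[:208,:286]
cv2.imwrite("pics/w4.png",a)
E
```

```text
11.125 [0.6099 0.0302 0.0776] 0.500627205796477 [-0.0813 -0.6534  0.5442]
```

View pics/w4.png

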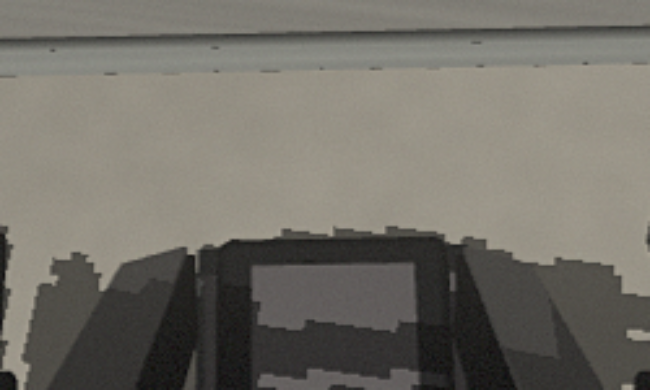

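The view shows the module between the jaws, with more room on the left (−y) finger than on the right. Next I rock by pushing it with a finger that also moves slightly upward, so the lift can never exceed pad friction.

Call:
apply_moves --hand '[0,0]' --slide '[[0,0.09,0],[0,0.05,0]]' --spin '[0,0]'

```text
clock: 11.48
tcp_pos: [0.6104, 0.0248, 0.0774]
tcp_rot: [[0.995, 0.098, 0.0], [0.098, -0.995, 0.001], [0.0, -0.001, -1.0]]
wrist_force: [0.6, 6.4, 1.5]
finger_gap: 0.502
gripper_force: 3.2
```

Call:
apply_moves --hand '[0]' --slide '[[0.01,0.04,-0.02]]' --spin '[0]'

```text
clock: 11.6
tcp_pos: [0.6104, 0.0242, 0.0778]
tcp_rot: [[0.995, 0.099, -0.001], [0.099, -0.995, 0.002], [-0.001, -0.002, -1.0]]
wrist_force: [-1.7, 7.8, -4.4]
finger_gap: 0.5
gripper_force: 4.1
```

Call:
apply_moves --hand '[0]' --slide '[[0.015,0.04,-0.03]]' --spin '[0]'

```text
clock: 11.72
tcp_pos: [0.6108, 0.023, 0.0787]
tcp_rot: [[0.995, 0.099, -0.002], [0.099, -0.995, 0.002], [-0.001, -0.002, -1.0]]
wrist_force: [-3.0, 7.3, -5.1]
finger_gap: 0.504
gripper_force: 3.8
```

Call:
apply_moves --hand '[0,0]' --slide '[[0.015,0.04,-0.03],[0.02,0.04,-0.04]]' --spin '[0,0]'

```text
clock: 11.98
tcp_pos: [0.6124, 0.0199, 0.0814]
tcp_rot: [[0.995, 0.099, -0.002], [0.099, -0.995, 0.002], [-0.002, -0.002, -1.0]]
wrist_force: [-1.9, 8.0, -4.7]
finger_gap: 0.5
gripper_force: 3.7
```

Call:
apply_moves --hand '[0]' --slide '[[0.02,0.03,-0.03]]' --spin '[0]'

```text
clock: 12.1
tcp_pos: [0.6134, 0.0188, 0.0827]
tcp_rot: [[0.995, 0.099, -0.002], [0.099, -0.995, 0.002], [-0.002, -0.002, -1.0]]
wrist_force: [-1.9, 7.1, -4.7]
finger_gap: 0.504
gripper_force: 3.7
```

```bash
cat >> h.py <<'E'
def modang():
    """tilt of the module from point estimates (top/scene)"""
    o=[]
    for n in("scene","top"):
        p=look(n)
        c=[]
        for t in("module","module_top"):
            r=[np.array(q["at"]) for q in finder.spot_point(t,p) if q["at"][2]>.05 and abs(q["at"][0]-.61)<.05 and abs(q["at"][1]-.03)<.06]
            c.append(r[0] if r else np.full(3,np.nan))
        print(n,c[0],c[1])
E
python3 - <<'E'
from h import *
s=status.sense(); print(s["clock"],s["tcp_pos"],s["finger_gap"],s["wrist_force"]); modang()
E
```

```text
12.1 [0.6134 0.0188 0.0827] 0.5035736586957493 [-1.9212  7.0633 -4.7189]
scene [0.5904 0.0253 0.0853] [0.6111 0.0203 0.1182]
top [nan nan nan] [nan nan nan]
```

Call:
apply_moves --hand '[0,0,0,0,0,0,0]' --slide '[[0,-0.08,0],[-0.05,-0.05,0.11],[0,-0.03,0],[0.02,-0.04,-0.0375],[0.02,-0.04,-0.0375],[0.02,-0.04,-0.0375],[0.02,-0.04,-0.0375]]' --spin '[0,0,0,0,0,0,0]'

```text
clock: 13.28
tcp_pos: [0.6138, 0.0289, 0.0845]
tcp_rot: [[0.995, 0.097, -0.001], [0.097, -0.995, -0.001], [-0.001, 0.001, -1.0]]
wrist_force: [0.3, -6.2, -3.6]
finger_gap: 0.502
gripper_force: 3.0
```

Call:
apply_moves --hand '[0,0]' --slide '[[0.02,-0.04,-0.0375],[0.02,-0.04,-0.0375]]' --spin '[0,0]'

```text
clock: 13.52
tcp_pos: [0.615, 0.0322, 0.0875]
tcp_rot: [[0.995, 0.097, -0.001], [0.097, -0.995, -0.001], [-0.001, 0.001, -1.0]]
wrist_force: [-1.4, -6.7, -3.9]
finger_gap: 0.497
gripper_force: 3.2
```

Call:
apply_moves --hand '[0]' --slide '[[0.02,-0.04,-0.0375]]' --spin '[0]'

```text
clock: 13.65
tcp_pos: [0.6157, 0.0339, 0.089]
tcp_rot: [[0.995, 0.097, -0.001], [0.097, -0.995, -0.001], [-0.001, 0.001, -1.0]]
wrist_force: [-0.2, -5.6, -4.3]
finger_gap: 0.498
gripper_force: 3.0
```

```bash
python3 - <<'E'
from h import *
s=status.sense(); print(s["clock"],s["tcp_pos"],s["finger_gap"],s["wrist_force"]); modang()
E
```

```text
13.65 [0.6157 0.0339 0.089 ] 0.49826887943757836 [-0.2412 -5.6368 -4.34  ]
scene [0.5896 0.025  0.0853] [0.6061 0.0273 0.1226]
top [nan nan nan] [nan nan nan]
```

Call:
apply_moves --hand '[0,0]' --slide '[[0.01,-0.04,-0.02],[0.01,-0.04,-0.02]]' --spin '[0,0]'

```text
clock: 14.2
tcp_pos: [0.6162, 0.0371, 0.0906]
tcp_rot: [[0.995, 0.097, -0.001], [0.097, -0.995, -0.001], [-0.001, 0.001, -1.0]]
wrist_force: [-1.1, -6.9, -4.2]
finger_gap: 0.496
gripper_force: 3.0
```

Call:
apply_moves --hand '[0]' --slide '[[0.01,-0.04,-0.02]]' --spin '[0]'

```text
clock: 14.32
tcp_pos: [0.6165, 0.0387, 0.0914]
tcp_rot: [[0.995, 0.097, -0.001], [0.097, -0.995, -0.001], [-0.001, 0.001, -1.0]]
wrist_force: [-0.3, -6.8, -3.5]
finger_gap: 0.501
gripper_force: 3.0
```

```bash
python3 - <<'E'
from h import *
s=status.sense(); print(s["clock"],s["tcp_pos"],s["finger_gap"],s["wrist_force"]); modang()
E
```

```text
14.325 [0.6165 0.0387 0.0914] 0.5013413115357698 [-0.2534 -6.7664 -3.4883]
scene [0.5881 0.0268 0.085 ] [0.6069 0.0315 0.1216]
top [nan nan nan] [nan nan nan]
```

Call:
apply_moves --hand '[0,0,0,0,0,0,0,0]' --slide '[[0.005,-0.025,-0.01],[0,0.08,0],[-0.09,0.05,0.195],[0,0.03,0],[0.02,0.04,-0.0375],[0.02,0.04,-0.0375],[0.02,0.04,-0.0375],[0.02,0.04,-0.0375]]' --spin '[0,0,0,0,0,0,0,0]'

```text
clock: 15.62
tcp_pos: [0.6173, 0.0293, 0.0901]
tcp_rot: [[0.995, 0.099, -0.001], [0.099, -0.995, 0.001], [-0.001, -0.001, -1.0]]
wrist_force: [-2.3, 6.2, -4.2]
finger_gap: 0.496
gripper_force: 2.9
```

```bash
python3 - <<'E'
from h import *
s=status.sense(); print(s["clock"],s["tcp_pos"],s["finger_gap"],s["wrist_force"]); modang()
p=look("wrist")
for t in("module","module_top"):
  for q in finder.spot_point(t,p)[:3]: print(t,np.array(q["at"]),q["confidence"])
E
```

```text
15.625 [0.6173 0.0293 0.0901] 0.49610820742497963 [-2.3248  6.1538 -4.1785]
scene [0.5852 0.0249 0.0845] [0.6097 0.0282 0.1228]
top [nan nan nan] [nan nan nan]
module [0.5889 0.0278 0.084 ] 0.74
module_top [ 0.6385 -0.1552  0.0161] 0.69
module_top [0.6112 0.0322 0.1228] 0.64
```

Call:
apply_moves --hand '[0,0]' --slide '[[0.015,0.04,-0.03],[0.015,0.04,-0.03]]' --spin '[0,0]'

```text
clock: 16.32
tcp_pos: [0.6196, 0.0247, 0.093]
tcp_rot: [[0.995, 0.098, 0.0], [0.098, -0.995, -0.0], [0.0, 0.001, -1.0]]
wrist_force: [0.7, 0.4, -0.3]
finger_gap: 0.5
gripper_force: 0.0
```

Call:
apply_moves --hand '[0,0]' --slide '[[0.015,0.04,-0.03],[0.015,0.04,-0.03]]' --spin '[0,0]'

```text
clock: 16.58
tcp_pos: [0.6209, 0.0218, 0.0953]
tcp_rot: [[0.995, 0.098, 0.0], [0.098, -0.995, -0.0], [0.0, 0.0, -1.0]]
wrist_force: [-0.4, 0.3, 0.1]
finger_gap: 0.497
gripper_force: 0.0
```

```bash
python3 - <<'E'
from h import *
s=status.sense(); print(s["clock"],s["tcp_pos"],s["finger_gap"],s["wrist_force"]); modang()
p=look("wrist")
for t in("module","module_top"):
  for q in finder.spot_point(t,p)[:3]: print(t,np.array(q["at"]),q["confidence"])
E
```

```text
16.575 [0.6209 0.0218 0.0953] 0.49653273823487104 [-0.4164  0.3426  0.0533]
scene [0.5878 0.025  0.0847] [0.6105 0.0332 0.1205]
top [nan nan nan] [nan nan nan]
module [ 0.5977 -0.18    0.0201] 0.68
module [0.5862 0.0293 0.082 ] 0.63
module [ 0.7082 -0.1673  0.017 ] 0.6
module_top [0.6084 0.0277 0.1225] 0.65
module_top [ 0.7547 -0.1647  0.0173] 0.63
```

Call:
apply_moves --hand '[0,0,0,0,0,0]' --slide '[[0,-0.12,0],[-0.05,-0.12,0],[-0.15,0,0.2],[0,0,0.2],[0,0.06,0],[0.01,0.04,-0.03]]' --spin '[0,0,0,0,0,0]'

```text
clock: 17.77
tcp_pos: [0.6119, 0.0278, 0.0797]
tcp_rot: [[0.995, 0.099, -0.002], [0.099, -0.995, 0.001], [-0.002, -0.001, -1.0]]
wrist_force: [-1.0, 7.5, -5.3]
finger_gap: 0.5
gripper_force: 3.3
```

Call:
apply_moves --hand '[0,0]' --slide '[[0.015,0.04,-0.03],[0.015,0.04,-0.03]]' --spin '[0,0]'

```text
clock: 18.02
tcp_pos: [0.6135, 0.0249, 0.0822]
tcp_rot: [[0.995, 0.099, -0.002], [0.099, -0.995, 0.001], [-0.002, -0.001, -1.0]]
wrist_force: [-2.1, 6.4, -4.3]
finger_gap: 0.503
gripper_force: 3.3
```

Call:
apply_moves --hand '[0,0]' --slide '[[0.015,0.04,-0.03],[0.015,0.04,-0.03]]' --spin '[0,0]'

```text
clock: 18.27
tcp_pos: [0.6149, 0.0219, 0.0846]
tcp_rot: [[0.995, 0.099, -0.002], [0.099, -0.995, 0.001], [-0.002, -0.001, -1.0]]
wrist_force: [-2.7, 7.1, -5.5]
finger_gap: 0.501
gripper_force: 3.4
```

Call:
apply_moves --hand '[0,0]' --slide '[[0.015,0.04,-0.03],[0.015,0.03,-0.03]]' --spin '[0,0]'

```text
clock: 18.52
tcp_pos: [0.6166, 0.0193, 0.087]
tcp_rot: [[0.995, 0.099, -0.001], [0.099, -0.995, 0.001], [-0.001, -0.002, -1.0]]
wrist_force: [-0.6, 7.4, -3.0]
finger_gap: 0.502
gripper_force: 3.0
```

```bash
python3 - <<'E'
from h import *
s=status.sense(); print(s["clock"],s["tcp_pos"],s["finger_gap"],s["wrist_force"]); modang();modang()
p=look("wrist")
for t in("module","module_top"):
  for q in finder.spot_point(t,p)[:3]: print(t,np.array(q["at"]),q["confidence"])
E
```

```text
18.525 [0.6166 0.0193 0.087 ] 0.5016104777724624 [-0.6493  7.4314 -3.0382]
scene [0.5905 0.0254 0.0861] [0.6079 0.0231 0.1237]
top [nan nan nan] [nan nan nan]
scene [0.5897 0.0253 0.0842] [0.6097 0.0201 0.123 ]
top [nan nan nan] [nan nan nan]
module [ 0.5978 -0.1819  0.0193] 0.8
module [0.589  0.0223 0.0804] 0.64
module [ 0.7067 -0.166   0.0137] 0.61
module_top [ 0.6379 -0.1547  0.0165] 0.98
module_top [ 0.7537 -0.1641  0.0185] 0.84
module_top [0.6112 0.0187 0.1227] 0.77
```

Call:
apply_moves --hand '[0,0,0,0,0,0,0,0,0,0]' --slide '[[0,-0.08,0],[-0.1,-0.06,0.175],[0.01,-0.04,-0.03],[0.015,-0.04,-0.03],[0.015,-0.04,-0.03],[0.015,-0.04,-0.03],[0.015,-0.04,-0.03],[0.015,-0.04,-0.03],[0.015,-0.04,-0.03],[0.015,-0.04,-0.03]]' --spin '[0,0,0,0,0,0,0,0,0,0]'

```text
clock: 20.52
tcp_pos: [0.6156, 0.0355, 0.0899]
tcp_rot: [[0.995, 0.097, -0.001], [0.097, -0.995, -0.001], [-0.001, 0.001, -1.0]]
wrist_force: [-0.9, -6.1, -4.5]
finger_gap: 0.504
gripper_force: 3.0
```

Call:
apply_moves --hand '[0]' --slide '[[0.015,-0.04,-0.03]]' --spin '[0]'

```text
clock: 20.65
tcp_pos: [0.6161, 0.0371, 0.0911]
tcp_rot: [[0.995, 0.097, -0.001], [0.097, -0.995, -0.001], [-0.001, 0.001, -1.0]]
wrist_force: [-0.7, -6.0, -3.6]
finger_gap: 0.502
gripper_force: 2.7
```

```bash
python3 - <<'E'
from h import *
s=status.sense(); print(s["clock"],s["tcp_pos"],s["finger_gap"],s["wrist_force"]); modang();modang()
p=look("wrist")
for t in("module","module_top"):
  for q in finder.spot_point(t,p)[:3]: print(t,np.array(q["at"]),q["confidence"])
E
```

```text
20.65 [0.6161 0.0371 0.0911] 0.5018618846057395 [-0.7023 -6.0078 -3.6491]
scene [0.5883 0.0255 0.0863] [0.61   0.0313 0.1251]
top [nan nan nan] [nan nan nan]
scene [0.5891 0.0248 0.0856] [0.6104 0.0332 0.1231]
top [nan nan nan] [nan nan nan]
module [0.5892 0.0266 0.0896] 0.76
module [ 0.5981 -0.1796  0.0224] 0.71
module_top [0.6073 0.0284 0.1257] 0.96
module_top [ 0.6384 -0.1534  0.0177] 0.75
```

Call:
apply_moves --hand '[0,0,0,0,0,0,0,0,0]' --slide '[[0.015,-0.035,-0.02],[0,0.08,0],[-0.1,0.06,0.235],[0.01,0.04,-0.03],[0.015,0.04,-0.03],[0.015,0.04,-0.03],[0.015,0.04,-0.03],[0.015,0.04,-0.03],[0.015,0.04,-0.03]]' --spin '[0,0,0,0,0,0,0,0,0]'

```text
clock: 22.52
tcp_pos: [0.6173, 0.0256, 0.0898]
tcp_rot: [[0.995, 0.099, -0.001], [0.099, -0.995, 0.001], [-0.001, -0.001, -1.0]]
wrist_force: [-1.8, 5.5, -3.7]
finger_gap: 0.503
gripper_force: 3.0
```

Call:
apply_moves --hand '[0,0]' --slide '[[0.015,0.04,-0.03],[0.015,0.04,-0.03]]' --spin '[0,0]'

```text
clock: 22.78
tcp_pos: [0.6188, 0.0224, 0.0921]
tcp_rot: [[0.995, 0.099, -0.001], [0.099, -0.995, 0.001], [-0.001, -0.001, -1.0]]
wrist_force: [-0.7, 5.1, -4.9]
finger_gap: 0.494
gripper_force: 2.7
```

Call:
apply_moves --hand '[0]' --slide '[[0.015,0.04,-0.03]]' --spin '[0]'

```text
clock: 22.9
tcp_pos: [0.6195, 0.0209, 0.0934]
tcp_rot: [[0.995, 0.099, -0.001], [0.099, -0.995, 0.001], [-0.001, -0.001, -1.0]]
wrist_force: [-1.8, 5.2, -3.5]
finger_gap: 0.501
gripper_force: 2.5
```

```bash
python3 - <<'E'
from h import *
s=status.sense(); print(s["clock"],s["tcp_pos"],s["finger_gap"],s["wrist_force"]); modang();modang()
p=look("wrist")
for t in("module","module_top"):
  for q in finder.spot_point(t,p)[:3]: print(t,np.array(q["at"]),q["confidence"])
E
```

```text
22.9 [0.6195 0.0209 0.0934] 0.5010559274955316 [-1.7842  5.187  -3.4612]
scene [0.591  0.0237 0.0858] [0.611  0.0225 0.1273]
top [nan nan nan] [nan nan nan]
scene [0.5926 0.023  0.0886] [0.6112 0.0215 0.1258]
top [nan nan nan] [nan nan nan]
module [ 0.5982 -0.1799  0.021 ] 0.93
module [0.5889 0.0265 0.0854] 0.88
module [ 0.7068 -0.1632  0.0176] 0.68
module_top [ 0.641  -0.151   0.0149] 0.72
module_top [0.6082 0.0203 0.1253] 0.55
module_top [ 0.7715  0.0248 -0.0014] 0.25
```

Call:
apply_moves --hand '[0,0,0,0,0,0,0,0,0,0]' --slide '[[0.01,0.035,-0.02],[0,-0.08,0],[-0.12,-0.06,0.235],[0.01,-0.04,-0.03],[0.015,-0.04,-0.03],[0.015,-0.04,-0.03],[0.015,-0.04,-0.03],[0.015,-0.04,-0.03],[0.015,-0.04,-0.03],[0.015,-0.04,-0.03]]' --spin '[0,0,0,0,0,0,0,0,0,0]'

```text
clock: 24.9
tcp_pos: [0.6183, 0.0355, 0.0936]
tcp_rot: [[0.995, 0.098, 0.0], [0.098, -0.995, 0.0], [0.0, -0.0, -1.0]]
wrist_force: [-0.4, 0.9, -0.1]
finger_gap: 0.498
gripper_force: 0.1
```

Call:
apply_moves --hand '[0]' --slide '[[0.015,-0.04,-0.03]]' --spin '[0]'

```text
clock: 25.02
tcp_pos: [0.6188, 0.0374, 0.0949]
tcp_rot: [[0.995, 0.098, 0.001], [0.098, -0.995, 0.001], [0.001, -0.0, -1.0]]
wrist_force: [-0.6, -0.2, 0.8]
finger_gap: 0.498
gripper_force: 0.0
```

```bash
python3 - <<'E'
from h import *
s=status.sense(); print(s["clock"],s["tcp_pos"],s["finger_gap"],s["wrist_force"]); modang();modang()
p=look("wrist")
for t in("module","module_top"):
  for q in finder.spot_point(t,p)[:3]: print(t,np.array(q["at"]),q["confidence"])
E
```

```text
25.025 [0.6188 0.0374 0.0949] 0.497870172385325 [-0.5928 -0.2484  0.7754]
scene [0.6014 0.0313 0.0719] [0.6292 0.0316 0.1102]
top [nan nan nan] [nan nan nan]
scene [0.5997 0.0306 0.072 ] [0.6319 0.0321 0.1075]
top [nan nan nan] [nan nan nan]
module [ 0.5961 -0.1814  0.0196] 0.96
module [ 0.7082 -0.1664  0.0161] 0.59
module_top [ 0.6381 -0.1541  0.0145] 0.76
module_top [0.6278 0.031  0.1109] 0.63
```

```bash
python3 - <<'E'
from h import *
p=look("wrist"); S=look("scene")
a=cv2.resize(p["image"][160:340,200:450],(400,288),interpolation=cv2.INTER_CUBIC)
b=cv2.resize(S["image"][195:295,275:390],(690,600),interpolation=cv2.INTER_CUBIC)
c=np.zeros((600,800,3),np.uint8); c[:300,:400]=cv2.resize(p["image"][160:340,200:440],(400,300)); 
c[:,400:]=cv2.resize(S["image"][205:295,300:360],(400,600),interpolation=cv2.INTER_CUBIC)
T=look("top"); c[300:,:400]=cv2.resize(T["image"][200:275,255:355],(400,300))
cv2.imwrite("pics/f1.png",c)
E
```

```text
(no output)
```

View pics/f1.png

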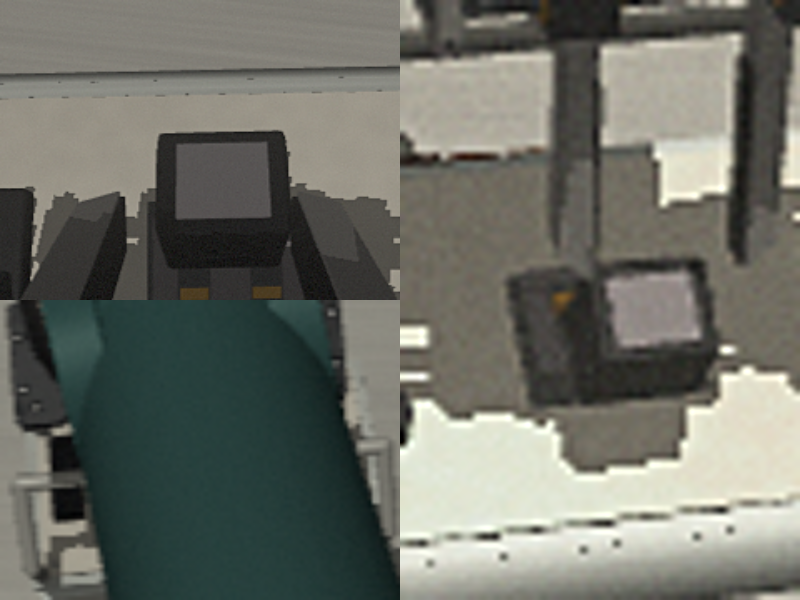

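The view shows the module free. It has slid downslope off the socket front and stands leaning at wrist crop (222,180) and scene crop (655,330), with the empty slots visible behind it. It is still between the fingers, so I will open, centre, lower and grip it there.

Call:
apply_moves --hand '[-0.5,-0.5,-0.5,-0.5,-0.5,-0.5,-0.5,-0.5]' --slide '[[0,0,-0.05],[0,0,0],[0.084,0.063,0],[0.084,0.063,0.1],[0,0,0.2],[0,0,0.2],[0,0,0.2],[0,0,0.2]]' --spin '[0,0,0,0,0,0,0,0]'

```text
clock: 26.92
tcp_pos: [0.6255, 0.0326, 0.0599]
tcp_rot: [[0.995, 0.098, -0.0], [0.098, -0.995, 0.0], [-0.0, -0.0, -1.0]]
wrist_force: [0.0, -0.3, 0.2]
finger_gap: 0.75
gripper_force: 0.0
```

```bash
python3 - <<'E'
from h import *
s=status.sense(); print(s["clock"],s["tcp_pos"],s["finger_gap"],s["wrist_force"]); modang();modang()
p=look("wrist"); R=np.array(s["tcp_rot"]);t=np.array(s["tcp_pos"])
for n in("module","module_top"):
  for q in finder.spot_point(n,p)[:4]:
    if q["at"][2]>.05: print(n,np.array(q["at"]),q["confidence"])
for r in finder.silhouettes("module",p)[:4]:
    v,u=np.nonzero(r["region"]); print(round(r["confidence"],2),u.min(),u.max(),v.min(),v.max(),u.mean())
for z in(.11,.1): print(proj(p,[*(t+R@np.array([0,0,0]))[:2],z]),proj(p,[*(t+R@np.array([0,.01,0]))[:2],z]))
E
```

```text
26.925 [0.6255 0.0326 0.0599] 0.750309818087809 [ 0.0045 -0.2815  0.1723]
scene [0.5973 0.0301 0.0744] [0.6297 0.03   0.1107]
top [nan nan nan] [nan nan nan]
scene [0.5994 0.0275 0.076 ] [0.6294 0.0312 0.1086]
top [nan nan nan] [nan nan nan]
module [0.6014 0.0311 0.0732] 0.61
module_top [0.629  0.0321 0.1066] 0.93
0.95 275 371 270 362 323.0746056221089
0.88 617 639 80 173 631.2989913544668
0.8 570 639 247 339 611.7522045855379
[326.7099 315.0343] [350.5437 315.0676]
[326.6471 305.6322] [349.1837 305.6628]
```

Call:
apply_moves --hand '[0,0.1,0.2,0.3,1,1,1]' --slide '[[0,-0.03,0],[0,0,0],[0,0,0],[0,0,0],[0,0,0],[0,0,0],[0,0,0]]' --spin '[0,0,0,0,0,0,0]'

```text
clock: 28.6
tcp_pos: [0.6256, 0.0335, 0.0606]
tcp_rot: [[0.995, 0.098, 0.0], [0.098, -0.995, -0.0], [0.0, 0.0, -1.0]]
wrist_force: [0.3, -1.8, 0.5]
finger_gap: 0.424
gripper_force: 29.9
```

Call:
apply_moves --hand '[1,1,1,1]' --slide '[[0.01,0,-0.02],[0.02,0,-0.04],[0.04,0,-0.08],[0.04,0,-0.08]]' --spin '[0,0,0,0]'

```text
clock: 29.1
tcp_pos: [0.6302, 0.0342, 0.0697]
tcp_rot: [[0.995, 0.098, 0.0], [0.098, -0.995, 0.0], [0.0, -0.0, -1.0]]
wrist_force: [0.7, -1.6, -2.7]
finger_gap: 0.425
gripper_force: 29.9
```

Call:
apply_moves --hand '[1,1,1,1,1,1]' --slide '[[0,0,-0.3],[0,0,-0.8],[0,0,-0.9],[0,0,-0.9],[0,0,-0.7],[0,0,0]]' --spin '[0,0,0,0,0,-0.0356]'

```text
clock: 29.85
tcp_pos: [0.6311, 0.035, 0.2171]
tcp_rot: [[0.978, 0.211, 0.005], [0.211, -0.978, 0.001], [0.005, 0.0, -1.0]]
wrist_force: [-0.8, -1.0, -2.2]
finger_gap: 0.423
gripper_force: 29.9
```

Call:
apply_moves --hand '[1,1,1,1,1,1,1,1,1,1]' --slide '[[-0.2,-0.5,0],[-0.36,-0.92,0],[-0.36,-0.92,0],[-0.36,-0.92,0],[-0.36,-0.92,0],[-0.36,-0.92,0],[-0.36,-0.92,0],[-0.36,-0.92,0],[-0.36,-0.92,0],[-0.31,-0.76,0]]' --spin '[0,0,0,0,0,0,0,0,0,0]'

```text
clock: 31.1
tcp_pos: [0.423, 0.3452, 0.2139]
tcp_rot: [[0.978, 0.208, -0.0], [0.208, -0.978, 0.001], [0.0, -0.001, -1.0]]
wrist_force: [1.6, 0.2, -2.0]
finger_gap: 0.427
gripper_force: 29.9
```

```bash
cat >> h.py <<'E'
def rep():
    s=status.sense(); R=np.array(s["tcp_rot"]);t=np.array(s["tcp_pos"])
    print(s["clock"],t,s["finger_gap"],s["wrist_force"],R[:2,0])
    for n in("scene","wrist","top"):
        p=look(n)
        for k in("module","module_top","pan_in","pan"):
            for q in finder.spot_point(k,p)[:5]:
                a=np.array(q["at"])
                if np.linalg.norm(a[:2]-[.455,.35])<.12: print(n,k,a,round(q["confidence"],2),"tool",R.T@(a-t))
        for q in finder.silhouettes("pan",p)[:1]:
            c=max(cv2.findContours(q["region"].astype(np.uint8),0,2)[0],key=cv2.contourArea)
            print(n,"pan",round(q["confidence"],2),cv2.approxPolyDP(c,4,True)[:,0].tolist())
E
python3 - <<'E'
from h import *
rep()
E
```

```text
31.1 [0.423  0.3452 0.2139] 0.42740901626750033 [ 1.6097  0.1572 -1.9853] [0.9781 0.2083]
scene module [0.3971 0.3399 0.2273] 0.76 tool [-0.0265 -0.0003 -0.0134]
scene module_top [0.4276 0.3421 0.2628] 0.86 tool [ 0.0038  0.0039 -0.0489]
scene pan_in [0.4556 0.3507 0.0027] 0.66 tool [0.033  0.0015 0.2112]
scene pan [0.4621 0.3478 0.0034] 0.97 tool [0.0387 0.0057 0.2105]
scene pan 0.95 [[405, 224], [405, 234], [435, 266], [443, 255], [467, 263], [494, 256], [496, 244], [458, 212]]
wrist module [0.4002 0.3344 0.2264] 0.63 tool [-0.0246  0.0058 -0.0125]
wrist module_top [0.4266 0.3372 0.2589] 0.74 tool [ 0.0018  0.0085 -0.045 ]
wrist pan_in [0.4542 0.3458 0.0013] 0.8 tool [0.0306 0.006  0.2126]
wrist pan [0.4557 0.3458 0.0055] 0.8 tool [0.0321 0.0063 0.2084]
wrist pan 0.9 [[412, 82], [233, 91], [251, 276], [410, 269]]
top module [0.4039 0.3359 0.2231] 0.6 tool [-0.0207  0.0051 -0.0092]
top module_top [0.4286 0.3442 0.2548] 0.45 tool [ 0.0052  0.0021 -0.0409]
top pan_in [0.4535 0.3482 0.0029] 0.94 tool [0.0304 0.0035 0.211 ]
top pan [0.4572 0.3438 0.0017] 0.71 tool [0.0331 0.0086 0.2122]
top pan 0.67 [[203, 251], [138, 264], [142, 281], [156, 282], [165, 275], [175, 279], [179, 311], [150, 323], [152, 332], [218, 316]]
```

Call:
apply_moves --hand '[1,1,1,1,1,1,1,1,1,1]' --slide '[[0,0.07,0.5],[0,0,0.9],[0,0,0.9],[0,0,0.8],[0,0,0.6],[0,0,0.4],[0,0,0.3],[0,0,0.2],[0,0,0.2],[0,0,0.1]]' --spin '[-0.008,0,0,0,0,0,0,0,0,0]'

```text
clock: 33.25
tcp_pos: [0.4261, 0.3404, 0.0172]
tcp_rot: [[0.973, 0.233, 0.0], [0.233, -0.973, 0.0], [0.0, -0.0, -1.0]]
wrist_force: [-0.5, -0.1, -1.5]
finger_gap: 0.424
gripper_force: 29.9
```

Call:
apply_moves --hand '[1,1,1,1]' --slide '[[-0.08,0,0],[-0.08,0,0],[-0.08,0,0],[-0.05,0,0]]' --spin '[0,0,0,0]'

```text
clock: 33.75
tcp_pos: [0.4146, 0.3376, 0.0176]
tcp_rot: [[0.973, 0.233, 0.0], [0.233, -0.973, 0.0], [0.0, -0.0, -1.0]]
wrist_force: [0.4, -0.4, -1.1]
finger_gap: 0.425
gripper_force: 29.9
```

Call:
apply_moves --hand '[1,1,1]' --slide '[[-0.05,0,0],[-0.05,0,0],[-0.05,0,0]]' --spin '[0,0,0]'

```text
clock: 34.12
tcp_pos: [0.4113, 0.3368, 0.0182]
tcp_rot: [[0.973, 0.232, 0.004], [0.232, -0.973, 0.002], [0.004, -0.001, -1.0]]
wrist_force: [15.0, -0.4, 2.5]
finger_gap: 0.423
gripper_force: 30.0
```

Call:
apply_moves --hand '[1,1,1]' --slide '[[-0.05,0,0],[-0.05,0,0],[-0.05,0,0]]' --spin '[0,0,0]'

```text
clock: 34.5
tcp_pos: [0.4084, 0.336, 0.0195]
tcp_rot: [[0.973, 0.231, 0.008], [0.231, -0.973, 0.004], [0.009, -0.002, -1.0]]
wrist_force: [27.3, -0.3, 10.2]
finger_gap: 0.421
gripper_force: 30.1
```

```bash
python3 - <<'E'
from h import *
rep()
E
```

```text
34.5 [0.4084 0.336  0.0195] 0.4209462426442171 [27.2577 -0.2948 10.2485] [0.9729 0.231 ]
scene module [0.3877 0.3295 0.0319] 0.83 tool [-0.0216  0.0015 -0.0126]
scene pan_in [0.4528 0.3493 0.003 ] 0.76 tool [ 0.0461 -0.0027  0.0169]
scene pan [ 0.4628  0.3475 -0.0017] 0.96 tool [0.0554 0.0014 0.0217]
scene pan 0.88 [[405, 224], [404, 234], [434, 265], [445, 256], [468, 263], [495, 256], [496, 244], [458, 212], [438, 227], [430, 227], [425, 218]]
wrist module [0.3868 0.3326 0.0329] 0.6 tool [-0.0217 -0.0017 -0.0136]
wrist module_top [0.412  0.3324 0.0651] 0.98 tool [ 0.0031  0.0042 -0.0456]
wrist pan_in [0.4574 0.3468 0.0062] 0.59 tool [0.05   0.0008 0.0137]
wrist pan [0.4583 0.3461 0.0016] 0.68 tool [0.0507 0.0017 0.0183]
wrist pan 0.66 [[128, 0], [166, 321], [221, 322], [226, 332], [254, 282], [283, 267], [366, 266], [372, 274], [396, 281], [423, 332], [432, 322], [487, 320], [514, 0]]
top module [0.3889 0.3288 0.0279] 0.39 tool [-0.0206  0.0025 -0.0086]
top pan_in [ 0.457   0.3497 -0.0019] 0.58 tool [ 0.0502 -0.0021  0.0218]
top pan [0.4555 0.3467 0.0004] 0.65 tool [0.0481 0.0005 0.0195]
top pan 0.61 [[139, 265], [140, 275], [169, 296], [200, 287], [206, 318], [216, 316], [202, 251]]
```

Call:
apply_moves --hand '[1,1,1]' --slide '[[0,0,-0.03],[-0.02,0,-0.04],[-0.03,0,-0.04]]' --spin '[0,0,0]'

```text
clock: 35.78
tcp_pos: [0.4036, 0.3345, 0.0225]
tcp_rot: [[0.973, 0.232, 0.004], [0.232, -0.973, 0.001], [0.004, -0.001, -1.0]]
wrist_force: [11.1, -0.6, -4.9]
finger_gap: 0.423
gripper_force: 30.0
```

Call:
apply_moves --hand '[1,1]' --slide '[[-0.04,0,-0.04],[-0.04,0,-0.04]]' --spin '[0,0]'

```text
clock: 36.02
tcp_pos: [0.3995, 0.3336, 0.0253]
tcp_rot: [[0.973, 0.232, 0.002], [0.232, -0.973, 0.001], [0.002, -0.0, -1.0]]
wrist_force: [3.3, -0.5, 3.9]
finger_gap: 0.42
gripper_force: 30.0
```

```bash
cat >> h.py <<'E'
def mt(N=2):
    s=status.sense(); R=np.array(s["tcp_rot"]);t=np.array(s["tcp_pos"]); print(s["clock"],t,s["wrist_force"],"w",R[2,:2])
    O=[];P=[]
    for n in("scene","wrist","top")*N:
        p=look(n)
        for k,L in(("module",O),("module_top",P)):
            q=[R.T@(np.array(q["at"])-t) for q in finder.spot_point(k,p)]; q=[a for a in q if np.linalg.norm(a-[0,0,-.03])<.05]
            if q: L.append(q[0])
    O=np.array(O);P=np.array(P);print("module",O.mean(0),O.std(0),len(O),"top",P.mean(0),P.std(0),len(P))
    d=P.mean(0)-O.mean(0);print("lean deg x",np.degrees(np.arctan2(d[0],-d[2])),"y",np.degrees(np.arctan2(d[1],-d[2])))
E
python3 - <<'E'
from h import *
mt()
E
```

```text
36.025 [0.3995 0.3336 0.0253] [ 3.3218 -0.5373  3.8769] w [ 0.0023 -0.0003]
module [-0.0128 -0.0007 -0.0103] [0.0012 0.0008 0.0034] 4 top [ 0.0073  0.0014 -0.0502] [0.0011 0.0017 0.0016] 4
lean deg x 26.762161005991217 y 3.0747712881065223
```

Call:
apply_moves --hand '[1,1]' --slide '[[-0.05,0,-0.03],[-0.05,0,-0.03]]' --spin '[0,0]'

```text
clock: 37.17
tcp_pos: [0.3955, 0.333, 0.0278]
tcp_rot: [[0.973, 0.232, 0.002], [0.232, -0.973, 0.001], [0.002, -0.001, -1.0]]
wrist_force: [7.9, 1.7, -5.0]
finger_gap: 0.423
gripper_force: 30.0
```

Call:
apply_moves --hand '[1,1]' --slide '[[-0.04,0,-0.03],[-0.04,0,-0.03]]' --spin '[0,0]'

```text
clock: 37.42
tcp_pos: [0.3922, 0.3322, 0.0301]
tcp_rot: [[0.973, 0.232, 0.002], [0.232, -0.973, 0.001], [0.002, -0.001, -1.0]]
wrist_force: [7.1, 1.1, -5.7]
finger_gap: 0.422
gripper_force: 30.0
```

```bash
python3 - <<'E'
from h import *
mt()
E
```

```text
37.425 [0.3922 0.3322 0.0301] [ 7.1302  1.1444 -5.7325] w [ 0.002  -0.0007]
module [-0.0069 -0.0012 -0.0094] [0.0006 0.0014 0.0014] 4 top [ 0.0093  0.0022 -0.05  ] [0.0017 0.0013 0.0026] 3
lean deg x 21.752857212094582 y 4.696391319575293
```

Call:
apply_moves --hand '[1,1,1]' --slide '[[-0.05,0,-0.02],[-0.05,0,-0.02],[-0.05,0,-0.02]]' --spin '[0,0,0]'

```text
clock: 38.7
tcp_pos: [0.3864, 0.3308, 0.0324]
tcp_rot: [[0.973, 0.232, 0.002], [0.232, -0.973, 0.001], [0.002, -0.001, -1.0]]
wrist_force: [8.1, 1.5, -5.6]
finger_gap: 0.422
gripper_force: 30.0
```

```bash
python3 - <<'E'
from h import *
mt()
E
```

```text
38.7 [0.3864 0.3308 0.0324] [ 8.1488  1.5452 -5.6032] w [ 0.002  -0.0007]
module [ 0.0008 -0.0002 -0.0074] [0.0015 0.0019 0.0015] 4 top [ 0.0088  0.0007 -0.0484] [0.0013 0.0014 0.0008] 4
lean deg x 11.134583791404701 y 1.2264459390269
```

Call:
apply_moves --hand '[1,1,1]' --slide '[[-0.05,0,-0.01],[-0.05,0,-0.01],[-0.04,0,0]]' --spin '[0,0,0]'

```text
clock: 39.98
tcp_pos: [0.3812, 0.3296, 0.0334]
tcp_rot: [[0.973, 0.232, 0.002], [0.232, -0.973, 0.001], [0.003, -0.001, -1.0]]
wrist_force: [7.9, 1.4, -2.4]
finger_gap: 0.422
gripper_force: 30.0
```

```bash
python3 - <<'E'
from h import *
mt()
E
```

```text
39.975 [0.3812 0.3296 0.0334] [ 7.8564  1.3563 -2.4483] w [ 0.0026 -0.0008]
module [ 0.0054  0.0004 -0.0182] [0.0026 0.0018 0.0187] 4 top [ 0.0118  0.0015 -0.0501] [0.0012 0.0017 0.0011] 4
lean deg x 11.398078302741485 y 1.985334975409193
```

Call:
apply_moves --hand '[1,1,1,1,1]' --slide '[[0.2,0,-0.2],[0.4,0,-0.2],[0.4,0,0],[0.3,0,0],[0.2,0,0]]' --spin '[0,0,0,0,0]'

```text
clock: 41.5
tcp_pos: [0.4386, 0.3432, 0.0486]
tcp_rot: [[0.973, 0.233, -0.001], [0.233, -0.973, -0.0], [-0.001, 0.0, -1.0]]
wrist_force: [-0.1, 0.2, -1.2]
finger_gap: 0.424
gripper_force: 30.0
```

```bash
python3 - <<'E'
from h import *
mt(3)
s=status.sense();R=np.array(s["tcp_rot"]);t=np.array(s["tcp_pos"])
p=look("wrist")
for k in("pan_in","pan"): print(k,[R.T@(np.array(q["at"])-t) for q in finder.spot_point(k,p)[:1]])
cv2.imwrite("pics/last.png",p["image"])
# edges of the module silhouette in the scene view
S=look("scene")
for q in finder.silhouettes("module",S):
    v,u=np.nonzero(q["region"]); print(q["confidence"],u.mean(),v.mean(),u.min(),u.max(),v.min(),v.max())
print(proj(S,t))
E
```

```text
41.5 [0.4386 0.3432 0.0486] [-0.1342  0.1825 -1.1848] w [-0.0007  0.0001]
module [ 0.0039 -0.0001 -0.0076] [0.0018 0.0025 0.0018] 6 top [ 0.0095  0.0019 -0.0516] [0.0015 0.0009 0.002 ] 6
lean deg x 7.330493749945495 y 2.6230935706399943
pan_in [array([0.0187, 0.0009, 0.0491])]
pan [array([0.0207, 0.0009, 0.0441])]
0.9 450.0027027027027 218.45135135135135 438 461 207 230
0.88 245.51908396946564 285.4503816793893 232 258 273 299
0.87 243.5281124497992 319.17469879518075 234 253 306 332
0.87 258.078125 237.484375 246 271 226 248
[447.0149 224.7689]
```

Call:
apply_moves --hand '[1,1,1,1,1,1,1,1,1]' --slide '[[-0.4,0,0.2],[-0.4,0,0.2],[-0.3,0,0.04],[-0.2,0,0],[-0.1,0,0],[-0.05,0,0],[-0.05,0,0],[-0.05,0,0],[-0.02,0,0]]' --spin '[0,0,0,0,0,0,0,0,0]'

```text
clock: 44.22
tcp_pos: [0.3799, 0.33, 0.0328]
tcp_rot: [[0.973, 0.232, 0.005], [0.232, -0.973, 0.003], [0.005, -0.002, -1.0]]
wrist_force: [12.0, 2.0, 7.3]
finger_gap: 0.422
gripper_force: 30.0
```

```bash
python3 - <<'E'
from h import *
mt(2)
E
```

```text
44.225 [0.3799 0.33   0.0328] [11.9622  2.0275  7.268 ] w [ 0.0053 -0.0021]
module [ 0.0049 -0.0002 -0.0078] [0.0013 0.0012 0.0023] 4 top [ 0.0099  0.0018 -0.0496] [0.0026 0.0002 0.0009] 4
lean deg x 6.7605828237562795 y 2.7987843465271456
```

Call:
apply_moves --hand '[1,1,1]' --slide '[[-0.02,0,-0.03],[-0.04,0,-0.02],[-0.03,0,-0.01]]' --spin '[0,0,0]'

```text
clock: 45.5
tcp_pos: [0.375, 0.3284, 0.0342]
tcp_rot: [[0.973, 0.232, 0.002], [0.232, -0.973, 0.002], [0.002, -0.001, -1.0]]
wrist_force: [6.7, 1.4, -4.6]
finger_gap: 0.422
gripper_force: 30.0
```

```bash
python3 - <<'E'
from h import *
mt(2)
E
```

```text
45.5 [0.375  0.3284 0.0342] [ 6.7386  1.4087 -4.6218] w [ 0.0025 -0.0011]
module [ 0.0082 -0.0004 -0.0079] [0.0014 0.0019 0.0008] 4 top [ 0.0115  0.0026 -0.0497] [0.0023 0.0007 0.0009] 4
lean deg x 4.442865487960928 y 4.163925743929211
```

Call:
apply_moves --hand '[1,1,1,1,1,1,1,1,1,1]' --slide '[[0.2,0,-0.1],[0.4,0,0],[0.5,0,0],[0.4,0,0],[0.2,0,0.1],[0.1,0,0.15],[0,0,0.15],[0,0,0.1],[0,0,0.08],[0,0,0.06]]' --spin '[0,0,0,0,0,0,0,0,0,0]'

```text
clock: 47.65
tcp_pos: [0.4434, 0.3446, 0.0121]
tcp_rot: [[0.972, 0.233, -0.0], [0.233, -0.972, 0.0], [0.0, -0.0, -1.0]]
wrist_force: [0.3, -0.6, -0.6]
finger_gap: 0.424
gripper_force: 30.0
```

Call:
apply_moves --hand '[1,1]' --slide '[[0,0,0.05],[0,0,0.04]]' --spin '[0,0]'

```text
clock: 47.9
tcp_pos: [0.4437, 0.3447, 0.0094]
tcp_rot: [[0.973, 0.233, 0.0], [0.233, -0.973, -0.0], [0.0, 0.0, -1.0]]
wrist_force: [-9.7, -8.0, 36.0]
finger_gap: 0.424
gripper_force: 30.0
```

Call:
apply_moves --hand '[1,1]' --slide '[[0,0,0.03],[0,0,0.02]]' --spin '[0,0]'

```text
clock: 48.15
tcp_pos: [0.4442, 0.3451, 0.0089]
tcp_rot: [[0.972, 0.233, 0.002], [0.233, -0.972, 0.0], [0.002, 0.0, -1.0]]
wrist_force: [-10.6, -10.0, 45.9]
finger_gap: 0.423
gripper_force: 30.1
```

Call:
apply_moves --hand '[1,1]' --slide '[[0,0,-0.04],[0,0,-0.02]]' --spin '[0,0]'

```text
clock: 48.4
tcp_pos: [0.4439, 0.3449, 0.0095]
tcp_rot: [[0.972, 0.233, 0.001], [0.233, -0.972, 0.001], [0.001, -0.001, -1.0]]
wrist_force: [0.4, 0.6, -0.9]
finger_gap: 0.425
gripper_force: 30.0
```

```bash
python3 - <<'E'
from h import *
mt(2)
E
```

```text
48.4 [0.4439 0.3449 0.0095] [ 0.3556  0.6496 -0.9207] w [ 0.0011 -0.0006]
module [ 0.0083 -0.0008 -0.005 ] [0.0023 0.0027 0.0066] 5 top [ 0.0112  0.0012 -0.0407] [0.0019 0.0014 0.0226] 5
lean deg x 4.631974876759934 y 3.3061199933928647
```

Call:
apply_moves --hand '[1,0.13,0.1,0.05,0,-0.1,-0.2]' --slide '[[0,0,0.01],[0,0,0],[0,0,0],[0,0,0],[0,0,0],[0,0,0],[0,0,0]]' --spin '[0,0,0,0,0,0,0]'

```text
clock: 50.18
tcp_pos: [0.4435, 0.3445, 0.0086]
tcp_rot: [[0.973, 0.233, -0.0], [0.233, -0.973, 0.0], [-0.0, -0.0, -1.0]]
wrist_force: [0.2, 0.1, 0.1]
finger_gap: 0.595
gripper_force: 0.0
```

```bash
python3 - <<'E'
from h import *
mt(2); rep()
E
```

```text
50.175 [0.4435 0.3445 0.0086] [0.1859 0.1254 0.1191] w [-0.0001 -0.    ]
module [ 0.0078 -0.0002 -0.0083] [0.001  0.0024 0.0017] 4 top [ 0.0073  0.0015 -0.0532] [0.0011 0.0006 0.0013] 4
lean deg x -0.7472735865913378 y 2.1435902732471694
51.075 [0.4435 0.3445 0.0086] 0.5963962805273141 [ 0.7866 -0.7193  0.1859] [0.9725 0.2328]
scene module [0.4517 0.3441 0.0172] 0.57 tool [ 0.0078  0.0023 -0.0086]
scene module [0.454  0.3445 0.0624] 0.46 tool [ 0.0102  0.0025 -0.0538]
scene module [ 0.4629  0.3492 -0.0042] 0.32 tool [ 0.0199 -0.      0.0128]
scene module_top [0.4529 0.3435 0.0646] 0.9 tool [ 0.0088  0.0032 -0.056 ]
scene pan_in [0.4538 0.3452 0.0076] 0.61 tool [0.0101 0.0017 0.001 ]
scene pan [0.4632 0.3493 0.0002] 0.62 tool [ 0.0202 -0.      0.0084]
scene pan 0.64 [[405, 222], [404, 235], [434, 265], [442, 255], [466, 262], [494, 256], [495, 242], [466, 219], [457, 240], [444, 245], [433, 229], [433, 216]]
wrist module [0.4493 0.3469 0.0152] 0.68 tool [ 0.0061 -0.001  -0.0066]
wrist module_top [0.4509 0.3434 0.0642] 0.75 tool [ 0.0069  0.0028 -0.0556]
wrist pan [0.4546 0.3441 0.004 ] 0.72 tool [0.0106 0.003  0.0046]
wrist pan 0.66 [[521, 60], [123, 66], [154, 321], [181, 322], [188, 350], [233, 283], [260, 274], [265, 279], [266, 312], [248, 364], [401, 364], [383, 311], [384, 278], [392, 274], [415, 281], [462, 352], [467, 322], [497, 321]]
top pan_in [0.4574 0.3512 0.0006] 0.77 tool [ 0.015  -0.0032  0.008 ]
top pan [0.4574 0.347  0.0029] 0.63 tool [0.014  0.0008 0.0057]
top pan 0.98 [[152, 261], [169, 280], [196, 270], [203, 301], [185, 309], [197, 320], [217, 315], [201, 250]]
```

Call:
apply_moves --hand '[-0.3,-0.3,-0.3,-0.3,-0.3,-0.3]' --slide '[[0,0,-0.3],[0,0,-0.6],[0,0,-0.8],[0,0,-0.9],[0,0,-0.9],[0,0,-0.3]]' --spin '[0,0,0,0,0,0]'

```text
clock: 52.72
tcp_pos: [0.4442, 0.3452, 0.1633]
tcp_rot: [[0.972, 0.233, 0.003], [0.233, -0.972, 0.002], [0.003, -0.001, -1.0]]
wrist_force: [-0.2, -0.1, -0.0]
finger_gap: 0.651
gripper_force: 0.0
```

```bash
python3 - <<'E'
from h import *
s=status.sense(); print(s["clock"],s["tcp_pos"],s["wrist_force"])
for n in("scene","wrist"):
    p=look(n)
    for k in("module","module_top","pan_in","stop_key_top","heat_key_top"):
        for q in finder.spot_point(k,p)[:4]:
            a=np.array(q["at"])
            if a[1]>.2 or "key" in k: print(n,k,a,round(q["confidence"],2))
print(arm.hand_in())
E
```

```text
52.725 [0.4442 0.3452 0.1633] [-0.1622 -0.1398 -0.0131]
scene module [0.4487 0.3449 0.0173] 0.58
scene module_top [0.4536 0.3445 0.0599] 0.64
scene pan_in [0.4555 0.352  0.0053] 0.94
scene stop_key_top [ 0.4393 -0.2664  0.0518] 0.45
scene heat_key_top [ 0.4341 -0.307   0.0608] 0.5
wrist module [0.4522 0.3494 0.0165] 0.86
wrist module_top [0.4535 0.3444 0.0577] 0.88
wrist pan_in [0.4561 0.3467 0.0027] 0.93
the job is handed in; nothing more can be done
None
```

I handed the job in at about 53 s, verdict not shown: by the last pictures the stop key is down, the square key is up, and the module stands upright in the pan, though it slid off the socket onto the panel on the last rocking stroke before I gripped it.

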